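# Put the lids back on the storage tins and stack the small one

## Task

Customers have left the lids off the storage tins on the stall. Put each lid back on the tin it fits, the round, the square and the oblong one, lying flat on the rim all round, and then stack the small closed tin upright on the round tin's lid, with its hollow foot down over the lid's knob. Set things down rather than dropping them, and leave the brass bell and the amber bottle standing where they are.

Things in the scene. Friction and masses are not known exactly. Their poses are not given: they have to be found in the camera images.
- lid_round_knob (a point): Round galvanised lid, diameter 124 mm. Plug below (diameter 90, tapering to 84, 8 deep, 8 play all round in its tin), plate 4 thick, round wooden knob 36 across (top 6 bevelled to 26) 22 high on top; 34 tall, lies handle up. Point: centre of the handle's height on the lid's axis, 23 above the lid's underside, 11 above the plate's top, 15 above the plate's underside, which rests on the rim when seated. z up. 0.1 kg.
- lid_square_knob (a point): Square galvanised lid, 104 x 104 mm. Plug below (70 x 70, 8 deep, 8 play all round in its tin), plate 4 thick, square wooden knob 24 x 24, 22 high on top; 34 tall, lies handle up. Point: centre of the handle's height on the lid's axis, 23 above the lid's underside, 11 above the plate's top, 15 above the plate's underside, which rests on the rim when seated. z up; x, y along the edges of lid and knob. 0.1 kg.
- lid_oblong_knob (a point): Oblong galvanised lid, 144 x 88 mm. Plug below (110 x 54, 8 deep, 8 play all round in its tin), plate 4 thick, wooden bar handle 62 long, 12 wide, 22 high on top; 34 tall, lies handle up. Point: centre of the handle's height on the lid's axis, 23 above the lid's underside, 11 above the plate's top, 15 above the plate's underside, which rests on the rim when seated. z up; x along the length of lid and bar. 0.1 kg.
- tin_round_rim (a point): Open round galvanised tin, outside diameter 112 mm, wall 3 mm, 90 mm tall, the tallest open one. Loose, 0.5 kg, standing upright. The point is the centre of its mouth at the height of the rim, 90 mm above its underside; z up.
- tin_square_rim (a point): Open square galvanised tin, 92 x 92 mm outside, wall 3 mm, 74 mm tall. Loose, 0.5 kg, standing upright. The point is the centre of its mouth at the height of the rim, 74 mm above its underside; z up, x and y along its sides.
- tin_oblong_rim (a point): Open oblong galvanised tin, 132 x 76 mm outside, wall 3 mm, 58 mm tall. Loose, 0.5 kg, standing upright. The point is the centre of its mouth at the height of the rim, 58 mm above its underside; z up, x along its length.
- tin_small_mid (a point): Small closed round galvanised tin, diameter 56 mm (57 over its flat fixed lid, the top 10), 76 tall. Hollow foot: recess of diameter 44, 26 deep, 4 play round the round lid's knob. Point on its axis 38 above its underside; stacked, the foot stands on the round lid's plate, this point 27 above the round lid's point. z up. 0.18 kg.
- bell_mid (a point): Brass hand bell standing mouth down, 72 mm diameter at the foot, with an upright dark wooden handle, 112 mm tall; not to be disturbed. The point is on its axis 50 mm above the table.
- bottle_mid (a point): Amber glass bottle with a cork, 60 mm diameter, 128 mm tall, standing upright; not to be disturbed. The point is on its axis 60 mm above the table.
Not all that is in view belongs to the job. What is shaped like the part that bears lid_oblong_knob but red is not meant.

How it is judged:
At the end, for the whole second after the job is handed in: Each lid lies level on the rim of the tin of its shape (height within 4 mm, centre 11 mm, turned to match within 0.25 rad, square 0.35); the small tin stands upright on the round lid, foot over knob (height within 4 mm, axis 8 mm); tins upright, tilts under 0.1 rad, all released and at rest (z of lid_round_knob in the frame of tin_round_rim between 0.011 and 0.019 m and x of lid_round_knob in the frame of tin_round_rim between -0.011 and 0.011 m and y of lid_round_knob in the frame of tin_round_rim between -0.011 and 0.011 m and angle between each of lid_round_knob, tin_round_rim, lid_square_knob, tin_square_rim, lid_oblong_knob, tin_oblong_rim, tin_small_mid's own z axis and vertical below 0.1 rad and linear speed of each of lid_round, tin_round, lid_square, tin_square, lid_oblong, tin_oblong, tin_small below 0.02 m/s and z of lid_square_knob in the frame of tin_square_rim between 0.011 and 0.019 m and x of lid_square_knob in the frame of tin_square_rim between -0.011 and 0.011 m and y of lid_square_knob in the frame of tin_square_rim between -0.011 and 0.011 m and (angle between the x axis of lid_square_knob and the x axis of tin_square_rim, either way round below 0.35 rad or angle between the x axis of lid_square_knob and the y axis of tin_square_rim, either way round below 0.35 rad) and z of lid_oblong_knob in the frame of tin_oblong_rim between 0.011 and 0.019 m and x of lid_oblong_knob in the frame of tin_oblong_rim between -0.011 and 0.011 m and y of lid_oblong_knob in the frame of tin_oblong_rim between -0.011 and 0.011 m and angle between the x axis of lid_oblong_knob and the x axis of tin_oblong_rim, either way round below 0.25 rad and z of tin_small_mid in the frame of lid_round_knob between 0.023 and 0.031 m and horizontal distance between tin_small_mid and lid_round_knob below 0.008 m); the robot touches nothing.
It fails at once if a lid or the small tin is dropped: let go and falling faster than 1 m/s (from some 50 mm up) ((linear speed of lid_round above 1 m/s and contact force between the fingers and lid_round below 0.01 N) or (linear speed of lid_square above 1 m/s and contact force between the fingers and lid_square below 0.01 N) or (linear speed of lid_oblong above 1 m/s and contact force between the fingers and lid_oblong below 0.01 N) or (linear speed of tin_small above 1 m/s and contact force between the fingers and tin_small below 0.01 N)).
It fails at once if the brass bell is knocked over or pushed more than 40 mm (distance of bell_mid from where it was at the start of the episode above 0.04 m or angle between bell_mid's own z axis and vertical above 0.5 rad).
It fails at once if the amber bottle is knocked over or pushed more than 40 mm (distance of bottle_mid from where it was at the start of the episode above 0.04 m or angle between bottle_mid's own z axis and vertical above 0.5 rad).
It also fails if it takes over 112 s, if anything falls off the work surface, if the arm or the gripper's body presses on something with over 40 N, if the wrist force passes 120 N, or if a joint passes its speed limit or range.

## Robot

A 6-joint arm with a two-finger parallel gripper is mounted at the origin on the work surface. World frame = base frame: x ahead of the robot, y to its left, z up, the work surface at z = 0. Lengths are in m, angles in rad, forces in N, time in s.
With the tool pointing down it reaches from about 0.425 to 0.95 m from the base axis. Payload 3.5 kg.
Tool frame: the origin (TCP) lies at the very end of the fingers, on their centre line; the grasp point (between the pads) lies 19 mm behind it; z points along the fingers, y is the direction in which the jaws open and shut (so a half turn about z gives the same grasp; the last joint's range is limited). The gripper opens to 85 mm and grips with 20 to 120 N. Pads are 22 mm wide; open, the fingers measure 114 mm over their backs; the gripper's body (76 mm by 85 mm) begins 54 mm behind the grasp point. The pads swing forward as they close: fully open they stand 13 mm farther back than shut.
Start: joints at [-1.438, 0.286, 1.577, -0, 1.279, -0.15], TCP at [0.188, -0.648, 0.231] pointing down, gripper open.
Joint ranges: [-2.77, 2.77], [-0.9, 2.22], [0.21, 2.48], [-1.53, 4.67], [0.24, 2.81], [-2.84, 2.84]. Speed limits (rad/s): [2.79, 2.79, 3.14, 3.14, 3.14, 3.14].

## Interface

Orientations are given as a unit quaternion [w, x, y, z].
In Python, from rig import ctrl, command_gripper, optics gives the robot as it stands. Calls block until the motion is done:
- ctrl.move_pose(position, orientation): joint-space move of the TCP to a pose.
- ctrl.movel(position, ori=None, v=0.15): straight line of the TCP; ori=None keeps the orientation; v is the mean speed in m/s.
- ctrl.move_joints(angles): joint-space move.
- command_gripper(opening): opening from 0.0 (shut) to 1.0 (fully open); the grip force is fixed at half the most; returns when the fingers have stopped.
- ctrl.pause(seconds).
- ctrl.ik(position, orientation): joint angles nearest the present ones, or None.
- optics.capture(name): name is "scene" or "top"; returns a dict with "image" (420x560x3 uint8, red, green, blue), "fx", "fy", "cx", "cy" (pixels), "camera_from_world" (4x4, takes a point from world to camera coordinates). Camera axes: x right, y up, looking along -z (the intrinsics and any distortion apply to the point x, -y, -z); pixel columns grow to the right and rows downward; lengths in m; the calibration is good to about 2 mm. A picture is of the moment at which its call begins. There is no depth.
A pose or a line that the arm cannot do raises ctrl.Unreachable and nothing moves.
- ctrl.close_job(): hands the job in, once; it reports no verdict.
Trained networks look in the newest picture that a camera, given by its name, has taken for a name from the list of things; names that differ only in an ending like _2 or _b are one class to them, and where a whole thing is asked for, a point or a joint stands for the part that bears it (a point fixed in the world has none). Each returns a list of dicts, best first, with "conf" (0 to 1); they miss things now and then, are a little off and sometimes report something else, mostly with a low value. They report only what shows in the picture. A call takes as long as a camera call. They do not tell look-alikes from the thing itself.
- optics.search_frame(camera, target): "extent" ([left, top, right, bottom] in pixels, round what is visible of it).
- optics.masks_of(camera, target): "region" (420x560 bool, what is visible of it) and "extent" ([left, top, right, bottom] in pixels, round what is visible of it).
Readings, each from a call of its own:
- ctrl.read_t(): time.
- ctrl.read_joints(): joint angles.
- ctrl.read_joint_vel(): joint speeds.
- ctrl.read_tau(): joint torques, N m.
- ctrl.read_ee_pos(): TCP position.
- ctrl.read_orientation(): TCP orientation.
- ctrl.read_force(): force on the tool from outside, world axes, zero at the start.
- ctrl.read_ft_torque(): the same for the moment, N m.
- ctrl.read_grip_width(): opening from 0.0 (shut) to 1.0 (fully open).
Only numpy, scipy, OpenCV 4.12 (cv2) and the standard library are available. Lean on these libraries where they do the work, as an engineer would, in place of code of your own. Each camera call takes 0.05 s, during which the arm holds its last target.

## Working session

There is one attempt and no reset: what is moved stays moved. The work goes in short steps, each a Python script; the robot and the scene stay as the last script left them, time stands still between calls to the robot, and variables do not carry over. Pictures are saved under pics/ and viewed, and the job is handed in when it is done.

```bash
ls; mkdir -p pics
python3 - <<'E'
from rig import ctrl, command_gripper, optics
import cv2
for n in("scene","top"):
    c=optics.capture(n); cv2.imwrite(f"pics/{n}0.png",cv2.cvtColor(c["image"],cv2.COLOR_RGB2BGR))
    print(n,c["fx"],c["fy"],c["cx"],c["cy"],[k for k in c]);print(c["camera_from_world"])
print(ctrl.read_t(),ctrl.read_orientation())
E
```

```text
pics
scene 387.28958845978303 387.28958845978303 279.3989794467536 204.85733565513982 ['image', 'fx', 'fy', 'cx', 'cy', 'camera_from_world']
[[-0.2676376   0.96345985 -0.01073472  0.14621604]
 [-0.77181624 -0.20770545  0.60096434  0.35713686]
 [ 0.57677536  0.16912588  0.79920374 -1.62118588]
 [ 0.          0.          0.          1.        ]]
top 541.5288583091026 541.5288583091026 280.0136872632004 209.74934450241443 ['image', 'fx', 'fy', 'cx', 'cy', 'camera_from_world']
[[ 0.0199252  -0.99964569  0.01764893 -0.02226436]
 [ 0.99658526  0.02127278  0.07978279 -0.54085664]
 [-0.08012997  0.01599897  0.99665602 -1.62600476]
 [ 0.          0.          0.          1.        ]]
0.1 [-1.06171234e-03  9.90018635e-01  1.40932521e-01  1.55162232e-05]
```

View pics/scene0.png

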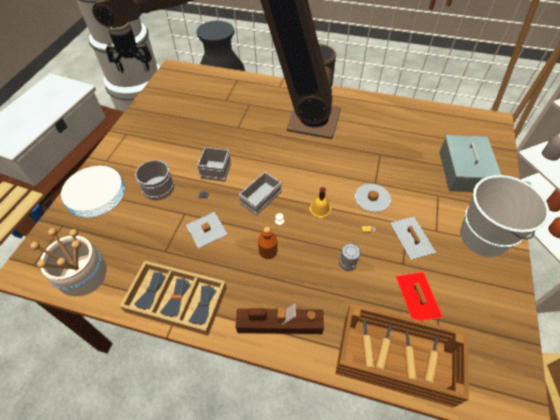

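View pics/top0.png

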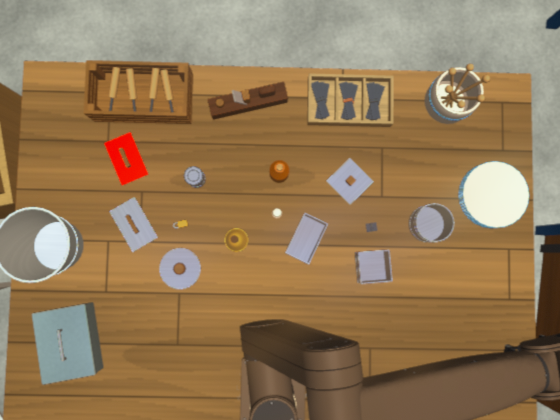

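```bash
cat > h.py <<'E'
from rig import ctrl, command_gripper, optics
import cv2, numpy as np
def cap(n,save=None):
    c=optics.capture(n)
    if save: cv2.imwrite(f"pics/{save}.png",cv2.cvtColor(c["image"],cv2.COLOR_RGB2BGR))
    return c
def ray(c,u,v):
    M=c["camera_from_world"];R=M[:3,:3];o=-R.T@M[:3,3]
    d=R.T@np.array([(u-c["cx"])/c["fx"],-(v-c["cy"])/c["fy"],-1.0]);return o,d
def at_z(c,u,v,z):
    o,d=ray(c,u,v);return o+d*(z-o[2])/d[2]
def proj(c,p):
    M=c["camera_from_world"];q=M[:3,:3]@np.asarray(p)+M[:3,3]
    return np.array([c["cx"]+c["fx"]*q[0]/-q[2], c["cy"]-c["fy"]*q[1]/-q[2]])
E
python3 - <<'E'
from h import *
c={n:cap(n) for n in("scene","top")}
for t in "lid_round_knob lid_square_knob lid_oblong_knob tin_round_rim tin_square_rim tin_oblong_rim tin_small_mid bell_mid bottle_mid".split():
    for n in c:
        for d in optics.masks_of(n,t)[:3]:
            ys,xs=np.nonzero(d["region"])
            print(t,n,round(d["conf"],2),np.round(d["extent"]),d["region"].sum(),xs.mean().round(1),ys.mean().round(1),cv2.minAreaRect(np.c_[xs,ys].astype(np.float32)))
E
```

```text
lid_round_knob scene 0.71 [256. 226. 279. 260.] 475 267.5 243.2 ((267.27459716796875, 242.52049255371094), (31.1442928314209, 18.55982780456543), 84.80557250976562)
lid_round_knob scene 0.65 [355. 185. 392. 210.] 778 372.4 197.4 ((372.5, 197.5), (27.0, 35.0), 90.0)
lid_square_knob scene 0.85 [188. 210. 231. 249.] 895 206.2 229.5 ((206.6000213623047, 228.7000274658203), (28.621667861938477, 33.541019439697266), 63.43495178222656)
lid_square_knob scene 0.25 [309. 188. 331. 216.] 352 320.5 204.9 ((318.55963134765625, 203.0321502685547), (27.393835067749023, 19.06074333190918), 73.3007583618164)
lid_oblong_knob scene 0.96 [398. 269. 442. 318.] 1326 418.4 296.0 ((418.5804748535156, 295.96734619140625), (53.590301513671875, 28.3730411529541), 67.89054870605469)
lid_oblong_knob scene 0.64 [390. 217. 438. 256.] 1011 412.4 237.5 ((412.3529357910156, 237.0882568359375), (46.819114685058594, 24.867294311523438), 59.036251068115234)
lid_oblong_knob top 0.89 [110. 196. 156. 253.] 1346 133.6 224.1 ((133.67764282226562, 224.16046142578125), (47.19964599609375, 29.107078552246094), 60.52410507202148
[... 1263 characters left out ...]
32080078, 26.740129470825195), 21.801410675048828)
tin_small_mid top 0.76 [186. 168. 206. 187.] 334 194.7 176.7 ((194.75003051757812, 176.75001525878906), (20.50609588623047, 18.384775161743164), 45.0)
bell_mid scene 0.73 [306. 185. 330. 215.] 443 319.9 204.1 ((317.75, 202.75003051757812), (28.950265884399414, 21.670373916625977), 73.61045837402344)
bell_mid top 0.82 [226. 231. 250. 254.] 472 236.8 239.2 ((237.0, 239.5), (23.0, 24.0), 90.0)
bottle_mid scene 0.82 [260. 224. 278. 259.] 491 267.3 243.6 ((267.1599426269531, 242.61997985839844), (31.254119873046875, 18.80904197692871), 81.8698959350586)
bottle_mid top 0.69 [269. 158. 290. 183.] 396 279.2 170.5 ((279.5, 170.5), (23.0, 19.0), 90.0)
```

Run:
```python
import cv2,numpy as np
t=cv2.imread("pics/top0.png");s=cv2.imread("pics/scene0.png")
cv2.imwrite("pics/c1.png",cv2.resize(t[140:300,100:260],None,fx=3.7,fy=3.7,interpolation=cv2.INTER_CUBIC))
cv2.imwrite("pics/c2.png",cv2.resize(t[140:290,265:465],None,fx=4,fy=4,interpolation=cv2.INTER_CUBIC))
cv2.imwrite("pics/c3.png",cv2.resize(s[170:320,300:450],None,fx=4,fy=4,interpolation=cv2.INTER_CUBIC))
cv2.imwrite("pics/c4.png",cv2.resize(s[140:270,130:300],None,fx=4.5,fy=4.5,interpolation=cv2.INTER_CUBIC))
```

```text
(no output)
```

View pics/c1.png

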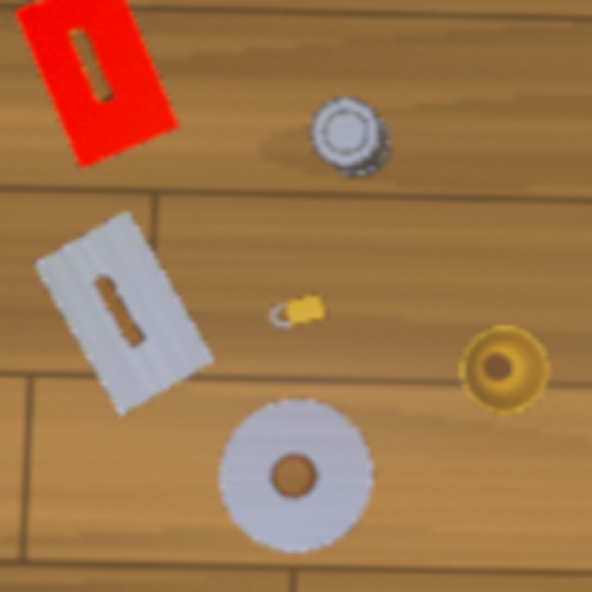

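View pics/c2.png

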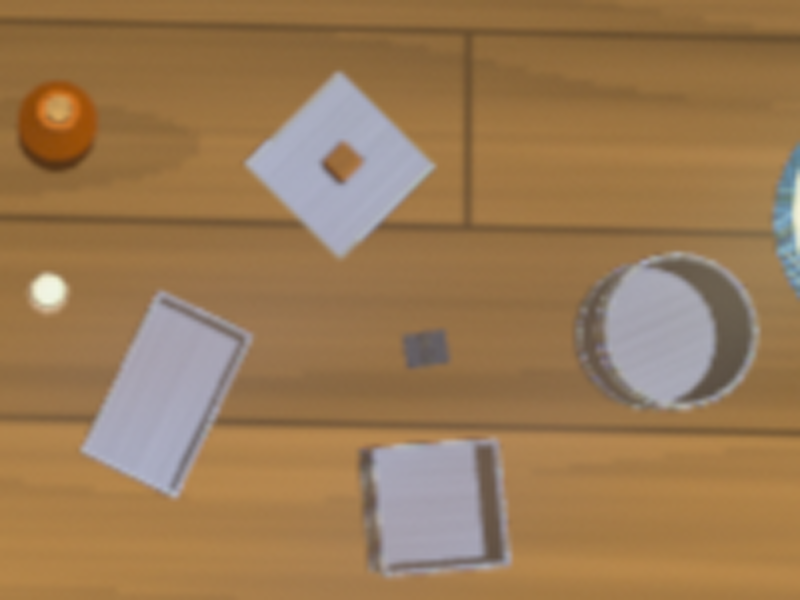

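View pics/c3.png

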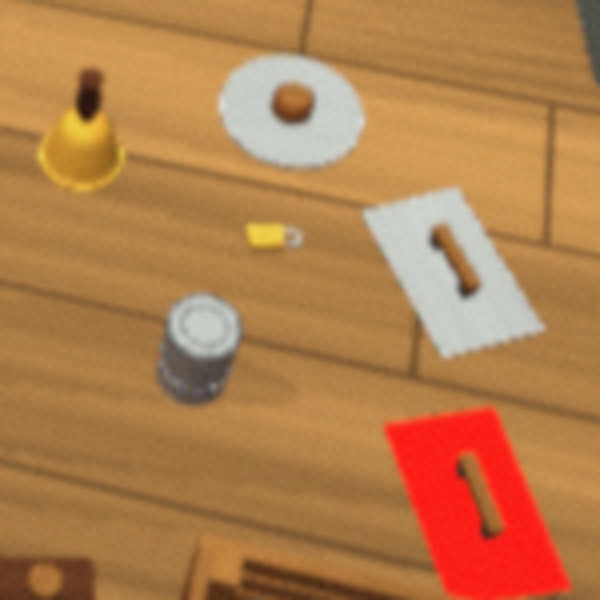

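View pics/c4.png

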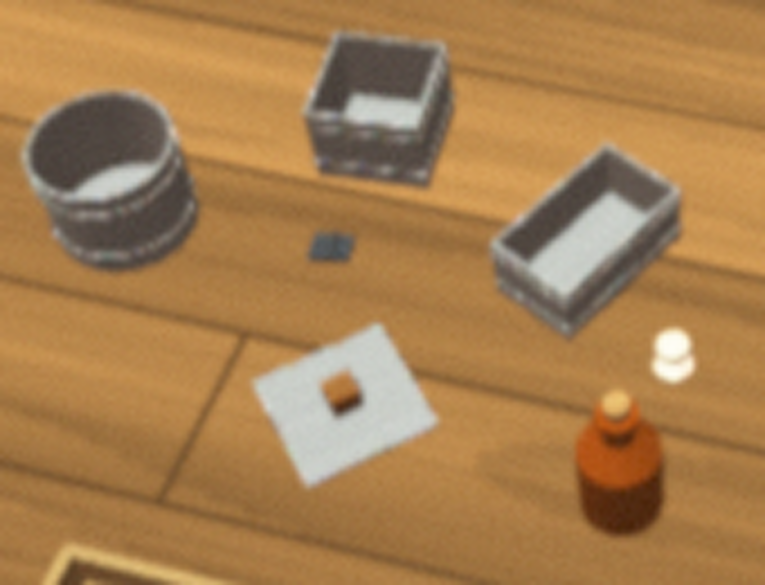

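```bash
cat > est.py <<'E'
from h import *
def wires(kind,x,y,yaw,z0=0.):
    a=np.linspace(0,2*np.pi,60)
    circ=lambda r,z:np.c_[r*np.cos(a),r*np.sin(a),0*a+z]
    def rect(L,W,z):
        p=np.array([[1,1],[-1,1],[-1,-1],[1,-1],[1,1]])*[L/2,W/2];return np.c_[p,0*p[:,0]+z]
    D={'lr':[circ(.062,.012),circ(.018,.028),circ(.013,.034)],'ls':[rect(.104,.104,.012),rect(.024,.024,.034)],
     'lo':[rect(.144,.088,.012),rect(.062,.012,.034)],'tr':[circ(.056,.09),circ(.056,0)],'ts':[rect(.092,.092,.074),rect(.092,.092,0)],
     'to':[rect(.132,.076,.058),rect(.132,.076,0)],'sm':[circ(.0285,.076),circ(.028,0)],'be':[circ(.036,0),circ(.002,.112)],'bo':[circ(.03,0),circ(.008,.128)]}
    c,s=np.cos(yaw),np.sin(yaw);R=np.array([[c,-s,0],[s,c,0],[0,0,1]])
    return [w@R.T+[x,y,z0] for w in D[kind]]
def overlay(c,E,box,f,name):
    u0,v0,u1,v1=box
    im=cv2.resize(cv2.cvtColor(c["image"],cv2.COLOR_RGB2BGR)[v0:v1,u0:u1],None,fx=f,fy=f,interpolation=cv2.INTER_CUBIC)
    for k,e in E.items():
        for w in wires(k,*e):
            p=np.array([proj(c,q) for q in w]);p=(p-[u0,v0]+.0)*f
            cv2.polylines(im,[np.round(p).astype(np.int32)],False,(0,255,0),1)
    cv2.imwrite(f"pics/{name}.png",im)
E
python3 - <<'E'
from est import *
import json
T=cap("top");S=cap("scene")
a=lambda p:(100+p[0]/3.7,140+p[1]/3.7)
b=lambda p:(265+p[0]/4,140+p[1]/4)
def quad(ps,z,f):
    P=np.array([at_z(T,*f(p),z)[:2] for p in ps]);c=P.mean(0)
    e=[P[1]-P[0],P[2]-P[1],P[3]-P[2],P[0]-P[3]];L=[np.linalg.norm(q).round(4) for q in e]
    i=int(L[1]+L[3]>L[0]+L[2]); d=e[i]-e[i+2]; return c,np.arctan2(d[1],d[0]),L
E={}
for k,ps,z,f in [('lo',[(128,211),(213,361),(121,415),(35,264)],.012,a),('ls',[(339,71),(435,166),(341,258),(245,163)],.012,b),
 ('to',[(159,291),(251,335),(177,497),(81,452)],.058,b),('ts',[(368,446),(497,438),(510,563),(385,575)],.074,b)]:
    c,y,L=quad(ps,z,f);E[k]=[*c,y];print(k,c.round(4),y.round(3),L)
for k,p,z,f in [('lr',(296,476),.012,a),('sm',(347,132),.076,a),('tr',(678,331),.09,b),('be',(498,367),.112,a),('bo',(59,106),.128,b)]:
    E[k]=[*at_z(T,*f(p),z)[:2],0.];print(k,np.round(E[k],4))
json.dump({k:[float(x) for x in v] for k,v in E.items()},open("est.json","w"))
overlay(T,E,(100,140,260,300),3.7,"o1");overlay(T,E,(265,140,465,290),4,"o2")
overlay(S,E,(300,170,450,320),4,"o3");overlay(S,E,(130,140,300,270),4.5,"o4")
E
```

```text
lo [0.4876 0.433 ] -2.591 [np.float64(0.1431), np.float64(0.0864), np.float64(0.1438), np.float64(0.0871)]
ls [ 0.6352 -0.2251] -2.338 [np.float64(0.1041), np.float64(0.1023), np.float64(0.1037), np.float64(0.1026)]
to [ 0.4548 -0.0916] 2.718 [np.float64(0.0758), np.float64(0.1321), np.float64(0.0783), np.float64(0.1328)]
ts [ 0.3766 -0.292 ] -1.474 [np.float64(0.0953), np.float64(0.0916), np.float64(0.0922), np.float64(0.0946)]
lr [0.3568 0.2877 0.    ]
sm [0.6322 0.2461 0.    ]
tr [ 0.5072 -0.4627  0.    ]
be [0.4468 0.1185 0.    ]
bo [ 0.6569 -0.0062  0.    ]
```

```bash
python3 -c "
import cv2,numpy as np
for i,(x,y) in enumerate([('o1','o2'),('o3','o4')]):
    A=[cv2.resize(cv2.imread(f'pics/{n}.png'),(600,int(600*cv2.imread(f'pics/{n}.png').shape[0]/cv2.imread(f'pics/{n}.png').shape[1]))) for n in (x,y)]
"
```

```text
(no output)
```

View pics/o1.png

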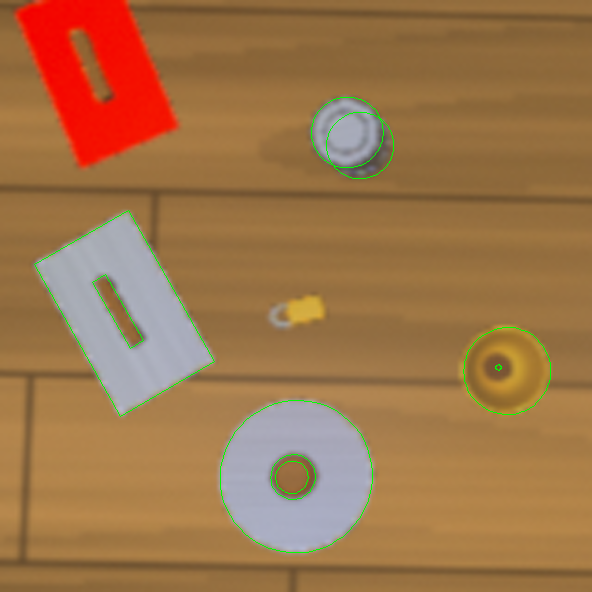

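View pics/o2.png

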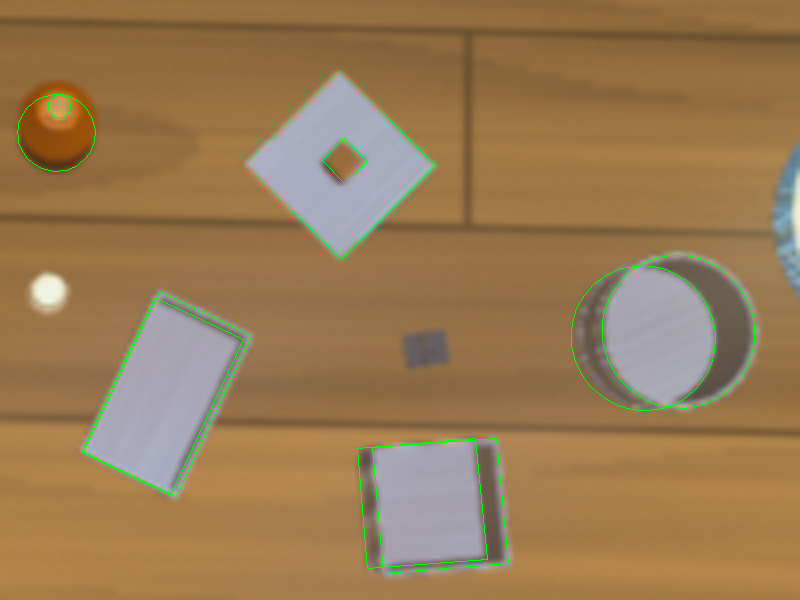

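View pics/o3.png

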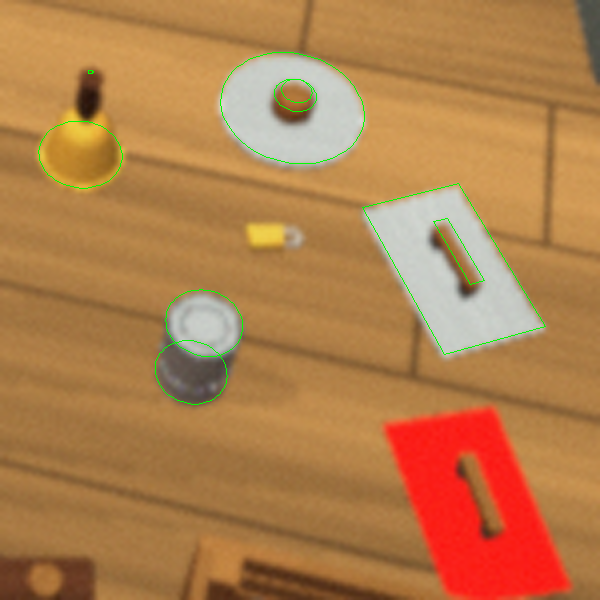

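View pics/o4.png

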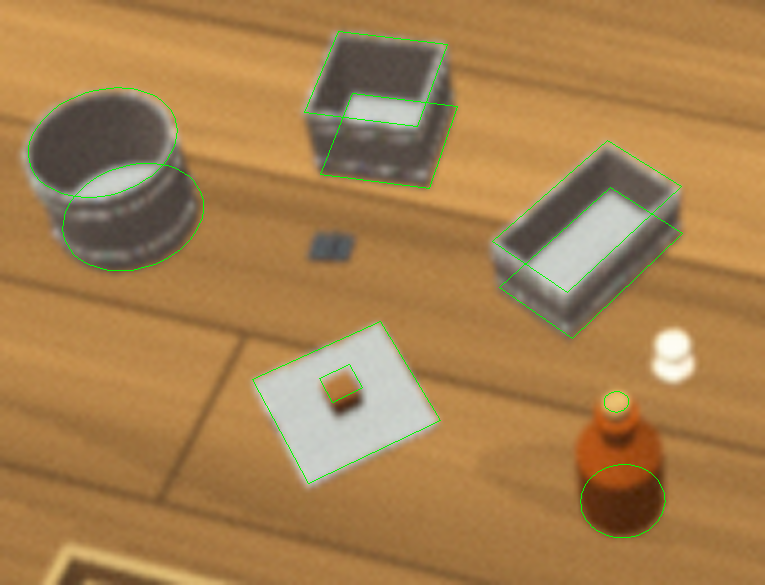

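Candidates (top view): oblong lid is the grey one at (133,224); the red look-alike at (126,158) is not wanted. There is only one round lid (180,268), one square lid (350,181) and one small tin (195,177). The model overlays match them in both views to about 1 px. The crop c1 confirms the grey oblong, so I'll start with the square lid.

```bash
cat > act.py <<'E'
from est import *
import json
E=json.load(open("est.json"))
q=lambda a:np.array([0,np.cos(a/2),np.sin(a/2),0])
def best(p,yaw,step=np.pi):
    o=[]
    j0=np.array(ctrl.read_joints())
    for k in range(-4,5):
        a=yaw+k*step
        if abs(a)>2*np.pi: continue
        j=ctrl.ik(list(p),list(q(a)))
        if j is not None: o.append((abs(j[5])+.3*np.abs(np.array(j)-j0).max(),a))
    return min(o)[1]
def t(m=""): print(m,"t=%.1f"%ctrl.read_t(),"F",np.round(ctrl.read_force(),1),"w=%.3f"%ctrl.read_grip_width(),np.round(ctrl.read_ee_pos(),4))
def above(x,y,yaw,z=.22,step=np.pi):
    a=best((x,y,z),yaw,step); ctrl.move_pose([x,y,z],list(q(a))); return a
def pick(x,y,yaw,z,w,step=np.pi,zt=.22):
    command_gripper(min(1,(w+.028)/.085))
    a=above(x,y,yaw,zt,step); ctrl.movel([x,y,z],v=.2); t("down")
    command_gripper(0.0); t("grip"); return a
E
python3 - <<'E'
from act import *
x,y,a=E['ls']
pick(x,y,a,.0145,.024,np.pi/2)
p=ctrl.read_ee_pos()
ctrl.movel([x,y,.2],v=.2);t("up")
cap("top","sq_up");cap("scene","sq_up_s")
E
```

```text
down t=5.0 F [0.7 0.2 1. ] w=0.616 [ 0.6364 -0.2258  0.0163]
grip t=5.4 F [-0.  -0.1  5.8] w=0.260 [ 0.6363 -0.2257  0.0164]
up t=6.5 F [-0.4 -0.4 -2.5] w=0.265 [ 0.6341 -0.2246  0.1976]
```

View pics/sq_up_s.png

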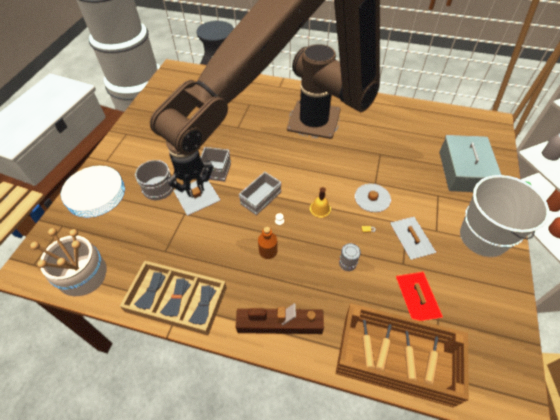

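```bash
cat >> act.py <<'E'
def place(x,y,yaw,zs,wopen,step=np.pi,zt=.22,open_=True):
    """zs: expected TCP height when seated"""
    a=above(x,y,yaw,zt,step); ctrl.movel([x,y,zs+.012],v=.2); ctrl.pause(.2); t("hover")
    f0=ctrl.read_force()[2]; z=zs+.012
    while z>zs-.004:
        z-=.002; ctrl.movel([x,y,z],v=.04)
        f=ctrl.read_force()[2]-f0
        if f>3: break
    print("stop z",z,"df %.1f"%f); t("seat")
    if open_:
        command_gripper(wopen); t("rel")
    return a
E
python3 - <<'E'
from act import *
x,y,a=E['ts']
place(x,y,a,.0825,.55,np.pi/2)
cap("scene","sq_pl_s")
ctrl.movel([x,y,.2],v=.2);t("up")
E
python3 -c "
import cv2
s=cv2.imread('pics/sq_pl_s.png');cv2.imwrite('pics/c5.png',cv2.resize(s[100:220,130:300],None,fx=4,fy=4))"
```

```text
hover t=8.6 F [-0.1  0.4 -1.1] w=0.266 [ 0.3775 -0.2929  0.0961]
stop z 0.08049999999999999 df 11.3
seat t=10.3 F [-4.7  4.4 10.3] w=0.264 [ 0.3766 -0.292   0.0823]
rel t=10.7 F [-0.2 -0.2 -1.2] w=0.552 [ 0.3766 -0.2919  0.0803]
up t=11.5 F [-0.3 -0.6  0.1] w=0.555 [ 0.3761 -0.2914  0.1988]
```

View pics/c5.png

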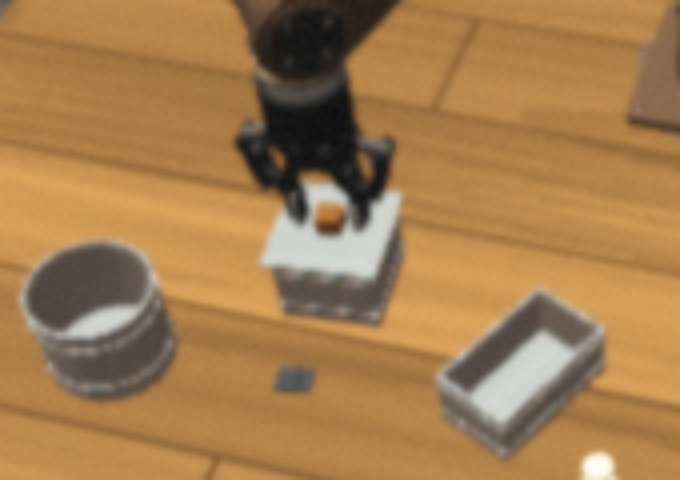

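The square lid is seated flat in this view. Next the oblong.

```bash
python3 - <<'E'
from act import *
x,y,a=E['lo']
pick(x,y,a,.0150,.012)
z=ctrl.read_ee_pos()[2]
ctrl.movel([x,y,.22],v=.2);t("up")
cap("scene","ob_up_s")
x,y,a=E['to']
place(x,y,a,.058+.004+z-.012,.45)
cap("scene","ob_pl_s")
ctrl.movel([x,y,.22],v=.2);t("up")
E
python3 -c "
import cv2,numpy as np
s=cv2.imread('pics/ob_up_s.png');r=cv2.imread('pics/ob_pl_s.png')
cv2.imwrite('pics/c6.png',np.hstack([cv2.resize(s[130:270,340:460],None,fx=3.2,fy=3.2),cv2.resize(r[130:270,200:320],None,fx=3.2,fy=3.2)]))"
```

```text
down t=15.5 F [ 0.2  0.1 -0.1] w=0.467 [0.4887 0.4337 0.0166]
grip t=15.8 F [-0.7 -0.7  4.7] w=0.123 [0.4886 0.4337 0.0167]
up t=17.0 F [-0.1  0.5 -1.6] w=0.124 [0.4867 0.4324 0.2178]
hover t=20.0 F [-0.3 -0.1 -2.2] w=0.121 [ 0.456  -0.092   0.0802]
stop z 0.06470408307308675 df 14.5
seat t=21.8 F [-5.8  2.6 12.3] w=0.123 [ 0.455  -0.0917  0.0666]
rel t=22.2 F [-0.4  0.3 -0.7] w=0.447 [ 0.4547 -0.0915  0.0644]
up t=23.1 F [ 0.4 -0.4  0. ] w=0.455 [ 0.4541 -0.0913  0.2185]
```

View pics/c6.png

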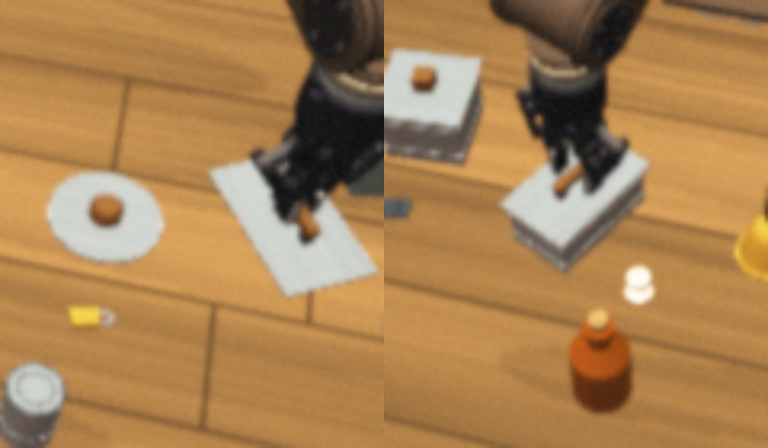

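```bash
python3 - <<'E'
from act import *
x,y,_=E['lr']
pick(x,y,np.arctan2(y,x),.0150,.036)
z=ctrl.read_ee_pos()[2]
ctrl.movel([x,y,.24],v=.2);t("up")
x,y,_=E['tr']; y-=.002
zs=.094+z-.012
a=place(x,y,np.arctan2(y,x),zs,.8,zt=.24)
cap("scene","r_pl_s")
ctrl.movel([x,y,.15],v=.2)
a=best((x,y,.15),a+np.pi/2); ctrl.move_pose([x,y,.15],list(q(a)))
ctrl.movel([x,y,zs+.003],v=.15);ctrl.pause(.3)
command_gripper(0.);ctrl.pause(.3);t("squeeze90")
command_gripper(.8);ctrl.pause(.2);t()
json.dump([float(v) for v in [*ctrl.read_ee_pos(),a]],open("rl.json","w"))
ctrl.movel([x,y,.25],v=.2);t("up")
E
python3 -c "
import cv2,numpy as np
s=cv2.imread('pics/r_pl_s.png')
cv2.imwrite('pics/c7.png',cv2.resize(s[110:230,90:240],None,fx=4,fy=4))"
```

```text
down t=26.1 F [-0.3  0.7  0. ] w=0.758 [0.3578 0.288  0.0159]
grip t=26.5 F [-1.  -1.   6.1] w=0.391 [0.3578 0.2882 0.0165]
up t=27.8 F [-0.5 -0.1 -2.6] w=0.389 [0.356  0.2873 0.2383]
hover t=31.5 F [ 0.7 -0.7 -0.8] w=0.388 [ 0.5081 -0.4657  0.1128]
stop z 0.0964796475164672 df 7.6
seat t=33.3 F [-2.3  2.2  6.9] w=0.389 [ 0.5074 -0.4649  0.0985]
rel t=33.7 F [0.4 0.1 0.2] w=0.799 [ 0.5071 -0.4646  0.0961]
squeeze90 t=37.0 F [0.9 0.7 5.6] w=0.383 [ 0.5075 -0.4651  0.1023]
 t=37.7 F [ 0.4 -1.3  0.7] w=0.799 [ 0.5072 -0.4647  0.1014]
up t=38.6 F [ 0.1  0.2 -1.2] w=0.799 [ 0.5067 -0.464   0.2481]
```

View pics/c7.png

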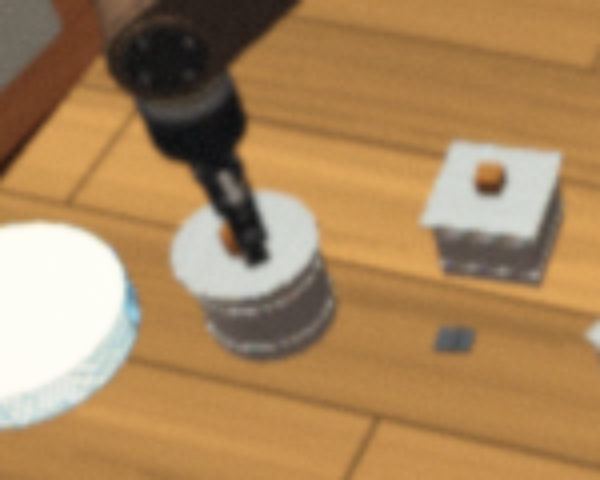

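Run:
```python
from act import *
x,y,_=E['sm']
command_gripper(1.0)
above(x,y,np.arctan2(y,x),.25);t()
S=cap("scene","s8");T=cap("top","t8")
E['lr']=[.5073,-.4648,0,.082]
E['ls']=[*E['ts'],.066];E['lo']=[*E['to'],.05]
overlay(S,E,(130,140,300,270),4.5,"o8s");overlay(T,E,(265,140,465,290),4,"o8t")
```

```text
t=41.5 F [ 0.1 -0.  -0.3] w=1.001 [0.6326 0.2452 0.25  ]
```

View pics/o8s.png

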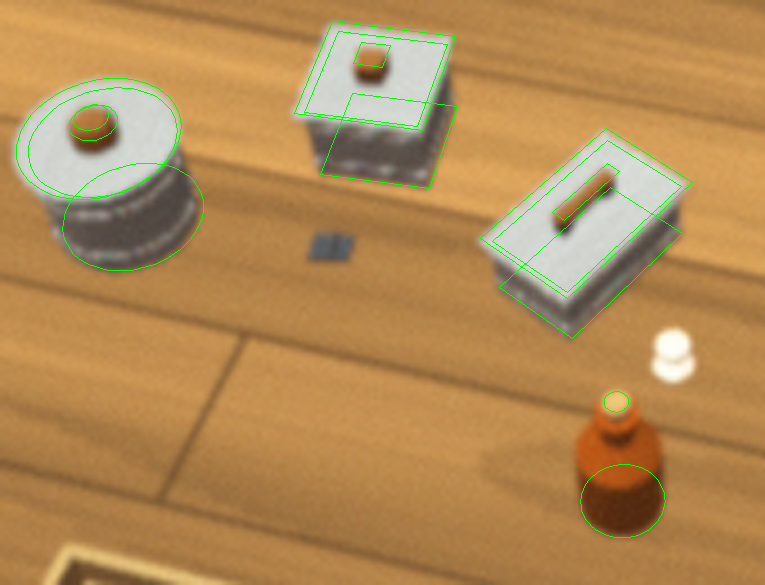

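View pics/o8t.png

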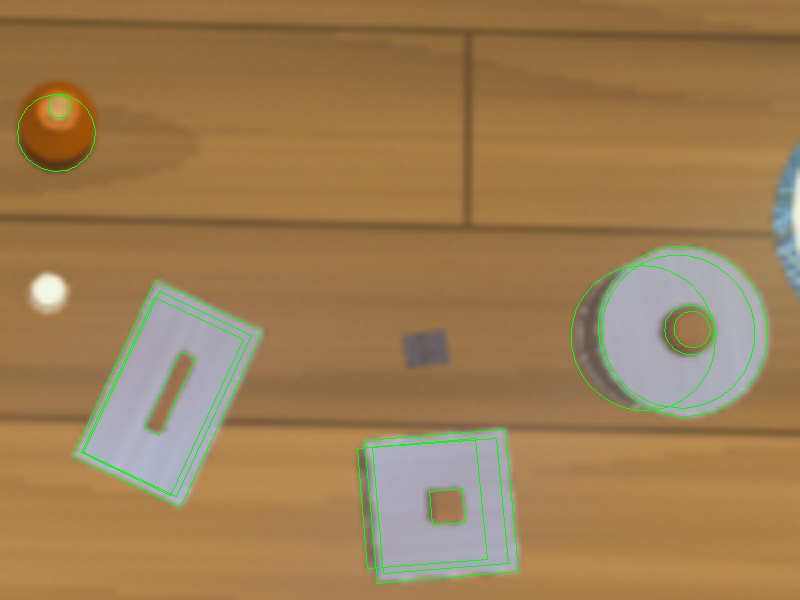

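The lid overlays match in both views. The round lid's knob top in the top view is at about crop (691,328). Now the small tin, squeezed twice at 90° to centre it.

```bash
python3 - <<'E'
from act import *
x,y,_=E['sm']
ctrl.movel([x,y,.03],v=.2);ctrl.pause(.3)
command_gripper(0.);t("g1");command_gripper(1.0)
ctrl.movel([x,y,.11],v=.2)
a=best((x,y,.11),np.arctan2(y,x)+np.pi/2); ctrl.move_pose([x,y,.11],list(q(a)))
ctrl.movel([x,y,.03],v=.15);ctrl.pause(.4)
command_gripper(0.);ctrl.pause(.3);t("g2")
z=ctrl.read_ee_pos()[2]
ctrl.movel([x,y,.28],v=.2);t("up")
x,y=E['tr'][0],E['tr'][1]-.002
a=above(x,y,a,.28); zs=z+.094
ctrl.movel([x,y,zs+.034],v=.15);ctrl.pause(.4);t("hover")
json.dump([x,y,float(zs)],open("st.json","w"))
S=cap("scene","s9");T=cap("top","t9")
E.clear();E['lr']=[x,y,0,.082];E['sm']=[x,y,0,.094+.034]
overlay(S,E,(110,90,230,210),4,"o9s");overlay(T,E,(380,160,500,280),4,"o9t")
E
python3 -c "
import cv2,numpy as np
cv2.imwrite('pics/c9.png',np.hstack([cv2.resize(cv2.imread('pics/o9%s.png'%k),(400,400)) for k in 'st']))"
```

```text
g1 t=43.5 F [0.9 0.4 2.4] w=0.642 [0.6326 0.2462 0.0305]
g2 t=47.6 F [1.7 0.6 2.7] w=0.643 [0.6328 0.2461 0.0306]
up t=49.0 F [-0.5  0.1 -1.9] w=0.644 [0.6314 0.2458 0.2777]
hover t=52.9 F [ 0.5 -0.4 -2.4] w=0.639 [ 0.5073 -0.4648  0.1591]
```

View pics/c9.png

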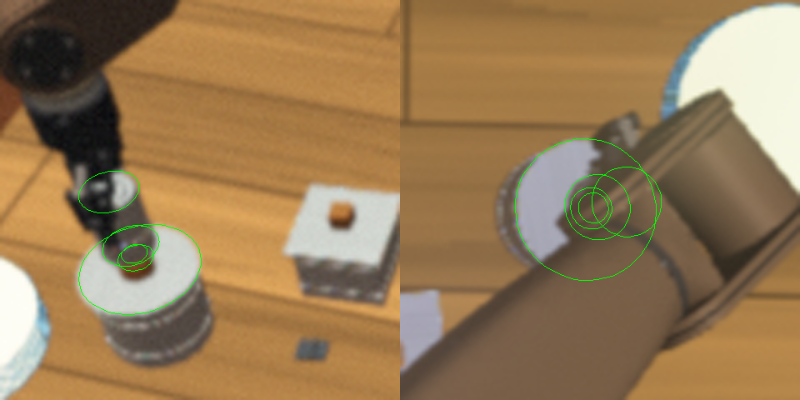

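The small tin hangs over the knob, with its wireframe foot concentric with the lid in the scene view (crop ~(133,245)). Lowering it slowly under force watch.

Run:
```python
from act import *
x,y,zs=json.load(open("st.json"))
f0=np.array(ctrl.read_force()); z=zs+.034
while z>zs-.003:
    z-=.003 if z>zs+.004 else .0015
    ctrl.movel([x,y,z],v=.03); f=np.array(ctrl.read_force())-f0
    if f[2]>4 or np.abs(f[:2]).max()>6: break
ctrl.pause(.3)
print("z-zs",z-zs,f.round(1));t("seat")
```

```text
z-zs -0.0020000000000000157 [-3.8  3.1  7.7]
seat t=56.8 F [-0.8  2.7  4.7] w=0.642 [ 0.5075 -0.4651  0.1246]
```

Run:
```python
from act import *
x,y,zs=json.load(open("st.json"))
command_gripper(1.0);ctrl.pause(.3);t("rel")
ctrl.movel([x,y,.30],v=.15)
ctrl.move_joints([0.,.0,1.577,0,1.279,-.15]) if False else ctrl.move_pose([.188,-.648,.30],list(q(best((.188,-.648,.3),.28))))
ctrl.pause(.5);t()
S=cap("scene","s10");T=cap("top","t10")
E['lr']=[x,y,0,.082];E['sm']=[x,y,0,.094];E['ls']=[*E['ts'],.066];E['lo']=[*E['to'],.05]
overlay(S,E,(130,110,340,270),3.8,"o10s");overlay(T,E,(215,140,465,290),3.2,"o10t")
```

```text
rel t=57.5 F [ 0.9 -0.7  0.5] w=1.000 [ 0.5072 -0.4647  0.1225]
 t=60.8 F [ 0.4 -0.1 -0.4] w=1.003 [ 0.1882 -0.6479  0.3   ]
```

View pics/o10s.png

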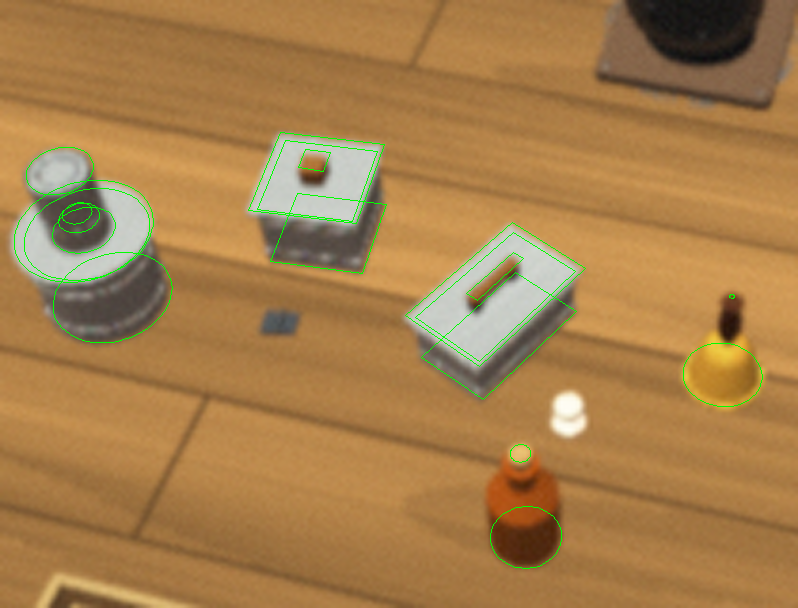

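View pics/o10t.png

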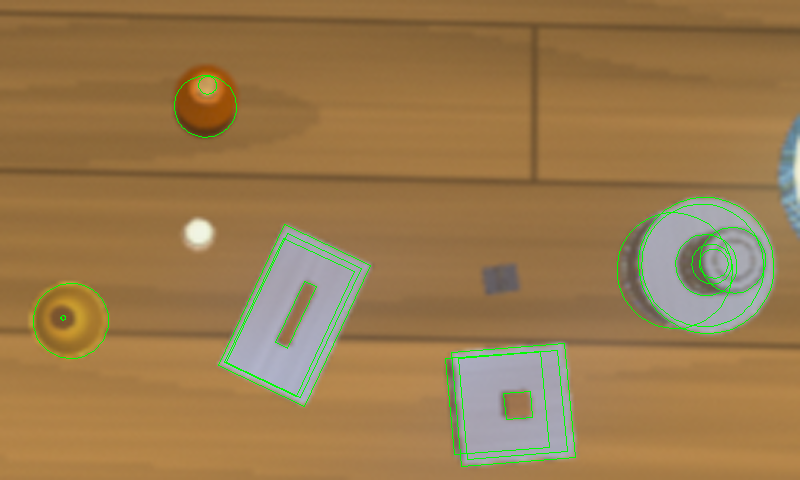

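```bash
python3 -c "
from rig import ctrl
ctrl.close_job();print(ctrl.read_t())"
```

```text
the job is handed in; nothing more can be done
the job is handed in; nothing more can be done
```

I put the square, grey oblong and round lids back on their tins and stacked the small tin on the round lid, its foot over the knob. I handed the job in at about 61 s of the 112 s allowed. The hand-in reports no verdict.

**Seating:** Each lid met its rim at the predicted height to within about 1 mm, and the small tin came down on the lid plate at exactly the predicted height. The forces I read while setting things down stayed under about 15 N.

**Final pictures:** In both cameras the three lids and the small tin match the expected poses to about 1 px (2–3 mm), and all look level. The bell and bottle have not moved. The arm is parked clear with the gripper open.

**One disagreement:** The round tin's base sits about 2–5 mm off my model. I moved the lid target 2 mm towards it. The plug is seated, and its 8 mm of play keeps the lid inside the 11 mm tolerance.

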